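# Copy the pattern corner's angle to the stop with a bevel gauge

### The arm

A 6-joint arm with a two-finger parallel gripper is mounted at the origin on the work surface. World frame = base frame: x ahead of the robot, y to its left, z up, the work surface at z = 0. Lengths are in m, angles in degrees, forces in N, time in s.
With the tool pointing down it reaches from about 0.375 to 0.9 m from the base axis. Payload 3.1 kg.
Tool frame: the origin (TCP) lies on the centre line of the jaws, within the pads' length; the fingertips stand finger_overhang ahead of it and the grasp point (between the pads) lies 5 mm behind it (finger_overhang is the distance from the TCP to the fingertips, in m); z points along the fingers, y is the line along which they close (so a half turn about z gives the same grasp; the last joint's range is limited). The gripper opens to 87 mm and grips with 3 to 60 N. Pads are 19 mm wide; open, the fingers measure 117 mm over their backs; the gripper's body (75 mm by 190 mm) begins 51 mm behind the grasp point.
Start: joints at [63.398, 30.224, 82.088, -0, 67.689, -10.227], TCP at [0.176, 0.6, 0.237] pointing down, gripper open.
Joint ranges: [-176.69, 176.69], [-43.24, 126.21], [12.49, 139.97], [-82, 262], [0, 151.66], [-163.58, 163.58]. Speed limits (degrees/s): [159.86, 159.86, 180, 180, 180, 180].

### API

Orientations are given as a 3x3 rotation matrix whose columns are the frame's x, y, z axes.
In Python, from rig import read_state, capture, calibration, hand_in, finger_overhang gives the robot as it stands.
- The arm moves only by the tool send_rows, never from a script. Its argument "plan" is a list of rows, each a list of 5 numbers: the closure in counts, from 0 (fully open) to 255 (shut), then the shift along the tool's x, y, z in m, then the turn about the tool's z in rad. A call has 1 to 20 rows; each row shifts and turns the commanded pose from where the row before left it, along the tool's axes as they then stand; what a row does not reach is not made up. A row lasts 1/12 s, in which the tool goes at most 41.7 mm and 7.16 degrees, less where a joint would pass 70% of its speed; a pose out of reach is approached as far as the arm can. A call is refused whole if a number of a shift passes 0.0417 or a number of a turn 0.125, either way. A call with a gripper value outside its range is refused whole. The fingers move at their own pace and stop on an object; the grip force is fixed at half the most. Time passes only in rows, so rows that do not move let the fingers close. It gives the time, the measured TCP pose, the force, the opening and the grip force at its end, in the units of the state.
- read_state(): the state, without advancing time (a new reading comes with each control period).
- capture(name): name is "scene" or "side" or "wrist"; returns (picture, depth): 420x560x3 uint8, blue, green, red; 420x560 float32, m along the optical axis (not along the pixel's ray), 0 where there is no reading.
- calibration(name): a dict with "fx", "fy", "cx", "cy" (pixels), "xyz" and "rotation" of the camera in the world. Camera axes: x right, y down, z forward; pixel columns grow to the right and rows downward; lengths in m; the calibration is good to about 2 mm. A picture is of the moment at which its call begins: read the wrist's pose just before it. calibration takes no time and is no camera call; for the wrist camera it gives the pose at the moment of the call.
- hand_in(): hands the job in; it is judged then, once.
The state is a dict: "time_s": time; "joint_positions": joint angles; "qvel": joint speeds; "tau": joint torques, N m; "position": TCP position; "tcp_rot": TCP orientation; "force": force on the tool from outside, world axes, zero at the start; "moment": the same for the moment, N m; "opening": opening from 0.0 (shut) to 1.0 (fully open); "grasp_force": force on a finger pad.
Only numpy, scipy, OpenCV 4.12 (cv2) and the standard library are available. Lean on these libraries where they do the work, as an engineer would, in place of code of your own. Each camera call takes 0.05 s, during which the arm holds its last target. There are 200 camera calls.

### The job

Copy the angle of the wooden pattern corner to the hinged stop: press the bevel gauge home on the pattern, stock along the base and blade flush on the arm, and push its red lock down there; then press the locked gauge home on the stop so that it swings the orange arm to the same angle, and leave it lying there. Hold each press for a moment at about 10 N (at least 6 N, never over 30 N), touch pattern and stop only with the gauge, and leave the bin, cup and screwdriver alone.

Things in the scene. Friction and masses are not known exactly. Their poses are not given: they have to be found in the camera images.
- bevel: Bevel gauge (0.4 kg) loose on the bench. Origin: underside, on the blade's hinge axis, at the inner corner of stock and blade. z up, x along the stock's inner edge. Dark wood stock: x -12 to 145, y -22 to 0, z 0 to 22 mm; the aluminium blade leaves on the +y side and the inner edges of both pass through the hinge axis. Brass heel lug on the inner edge: x 22 to 30, y 0 to 8, z 1 to 17 mm.
- bevel_rib (a point): Centre of the pale wooden grip rib on the stock, near the gauge's centre of mass, to hold and push by: 50 mm long (gauge x 35 to 85), 20 mm thick (y -21 to -1), z 22 to 59 mm. This point is at gauge x 60, y -11, z 40 mm; axes as the gauge. Gripping it while the gauge sits home can shove it against the corner and shift the blade: push it 10 mm back along -x first, and let the closing fingers draw it off the base (-y), not onto it.
- blade_edge (a point): Point on the blade's inner edge, 60 mm from the hinge axis, 11 mm high; x along the edge to the tip, z up. Blade 120 mm long, 18 mm wide (outwards of the edge), z 6 to 16 mm. Starts 0.78 to 0.86 rad from the stock edge: narrower than the pattern. Free, it swings easily (0.015 Nm); locked, it holds about 0.3 Nm.
- lock (a joint): Travel of the red lock, m: 0 up and free, 0.004 fully down and locked. It slides straight down against 9 N of friction; after 2 mm its spring pad meets the hub and the push needed rises to about 17 N at the end of travel. It stays down by itself.
- lock_top (a point): Centre of the top of the red lock cap (22 mm across, over the hinge end; below it the blade's round steel hub, radius 24 mm, z 22 to 27 mm): gauge x 0, y -14 mm, 56 mm above the bench when up.
- pattern: Pattern corner, dark wood base, lighter arm, fixed. Origin: bench, at the corner point. z up, x along the base's straight edge (y 0, x 30 to 95 mm; base on the +y side, 24 deep, 20 high). Gauge fully home: origins meet, x axes agree, the corner fills the angle of stock and blade. Slide it on along +x from 75 mm short or more: the arm's tip opens the blade until the heel lug stops hard on the base's end.
- pattern_arm_face (a point): Point on the outer edge of the pattern's arm, 45 mm from the corner point, 10 mm high; x along the edge, away from the corner. The arm is 12 mm thick (inwards of the edge), runs from 22 to 80 mm from the corner, is 20 mm high and firmly set at 1.0 to 1.35 rad from the base edge, different each time.
- stop: Adjustable stop to be set: grey aluminium base, orange hinged arm, fixed to the bench parallel to the pattern (same x direction). Sizes, origin and axes as the pattern's; the gauge is slid on in the same way.
- stop_arm_face (a point): Point on the outer edge of the orange arm, 45 mm from its hinge, 10 mm high; x along the edge, away from the hinge. Same size as the pattern's arm, but hinged with 0.05 Nm of friction; it starts too wide, 1.5 to 1.7 rad from the base edge, and stays where it is pushed.
- bin: Yellow open bin, 120 x 100 x 60 mm; origin at the centre of its underside. Leave alone.
- cup: White cup, 76 mm across, 85 mm high; origin at the centre of its underside. Leave alone.
- driver: Red-handled screwdriver lying on the bench. Leave alone.
Things that resemble listed ones, but are neither listed nor needed, are in the scene too. What is shaped like the pattern but yellow is not meant.

How it is judged (in metres and radians):
On the way, in this order (a step that is already met when the one before it is completed fails the run):
1. the gauge is pressed home on the pattern: stock along the base edge, blade flush along the arm (1.5 degrees), hinge within 3 mm of the corner, pressed on with over 6 N (horizontal distance between bevel and pattern below 0.003 m and angle between the x axis of bevel and the x axis of pattern, either way round below 0.026 rad and angle between the x axis of blade_edge and the x axis of pattern_arm_face, either way round below 0.026 rad and contact force between bevel and pattern above 6 N and height (world z) of bevel below 0.005 m), for 0.2 s.
2. the lock is pushed down while the gauge still sits on the pattern (value of joint lock above 0.003 m and horizontal distance between bevel and pattern below 0.004 m and angle between the x axis of bevel and the x axis of pattern, either way round below 0.03 rad and angle between the x axis of blade_edge and the x axis of pattern_arm_face, either way round below 0.03 rad), for 0.2 s.
3. the locked gauge is pressed home on the stop with over 6 N, stock along the base edge, hinge within 4 mm of the stop's corner point (value of joint lock above 0.003 m and horizontal distance between bevel and stop below 0.004 m and angle between the x axis of bevel and the x axis of stop, either way round below 0.03 rad and contact force between bevel and stop above 6 N), for 0.2 s.
At the end, for the whole second after the job is handed in: The orange arm stands parallel to the pattern's arm within 2 degrees; the gauge, still locked, lies flat and at rest on the bench, home on the stop: hinge within 5 mm of the stop's corner point, stock and blade along base edge and arm within 2 degrees (angle between the x axis of stop_arm_face and the x axis of pattern_arm_face, either way round below 0.035 rad and angle between the x axis of blade_edge and the x axis of stop_arm_face, either way round below 0.035 rad and angle between the x axis of bevel and the x axis of stop, either way round below 0.035 rad and horizontal distance between bevel and stop below 0.005 m and value of joint lock above 0.003 m and angle between bevel's own z axis and vertical below 0.05 rad and height (world z) of bevel below 0.004 m and linear speed of bevel below 0.01 m/s); the robot touches nothing.
It fails at once if the robot touches the pattern or the stop directly (over 1 N) (contact force between any of the arm, the fingers and pattern above 1 N or contact force between any of the arm, the fingers and stop above 1 N).
It fails at once if the gauge leans on the pattern or the stop with more than 30 N (contact force between bevel and pattern above 30 N or contact force between bevel and stop above 30 N).
It fails at once if the bin, cup or screwdriver is moved by more than 20 mm (distance of any of bin, cup, driver from where it was at the start of the episode above 0.02 m).
It also fails if it takes over 72 s, if anything falls off the work surface, if the arm or the gripper's body presses on something with over 40 N, if the wrist force passes 120 N, or if a joint passes its speed limit or range.

## Working session

There is one attempt and no reset: what is moved stays moved. The work goes in short steps, Python scripts to look and compute and a tool call to move; the robot and the scene stay as the last step left them, time stands still between calls to the robot, and variables do not carry over. Pictures are saved under pics/ and viewed, at most 10 in all, crops included, and the job is handed in when it is done.

Besides the shell and the picture viewer there is one more tool, called after "Request:" as name([rows], argument=value, ...), one row to a line, values as JSON. send_rows: Moves the arm, as the interface text tells. Its arguments: {"type":"object","properties":{"plan":{"type":"array","items":{"type":"array","items":{"type":"number"}}}},"required":["plan"]}

```bash
mkdir -p pics
python3 - <<'E'
from rig import *
import cv2,numpy as np
s=read_state();print(s['position'],np.round(s['tcp_rot'],3).tolist(),s['opening'],finger_overhang if not callable(finger_overhang) else finger_overhang())
for n in("scene","side"):
    c=calibration(n);print(n,{k:np.round(v,3).tolist() for k,v in c.items()})
    p,d=capture(n);cv2.imwrite(f"pics/{n}0.png",p);np.save(f"{n}0.npy",d)
E
ls
```

```text
[0.17586297 0.59902379 0.23559056] [[-0.959, 0.282, -0.001], [0.282, 0.959, -0.002], [0.0, -0.002, -1.0]] 1.0025097249125339 0.014
scene {'fx': 454.369, 'fy': 454.369, 'cx': 274.569, 'cy': 207.482, 'xyz': [1.305, -0.562, 1.048], 'rotation': [[0.643, 0.55, -0.533], [0.766, -0.472, 0.437], [-0.011, -0.689, -0.725]]}
side {'fx': 393.833, 'fy': 393.833, 'cx': 284.207, 'cy': 208.92, 'xyz': [0.366, 1.038, 0.789], 'rotation': [[-0.983, -0.085, 0.163], [-0.182, 0.567, -0.803], [-0.024, -0.819, -0.573]]}
pics
scene0.npy
side0.npy
```

View pics/scene0.png

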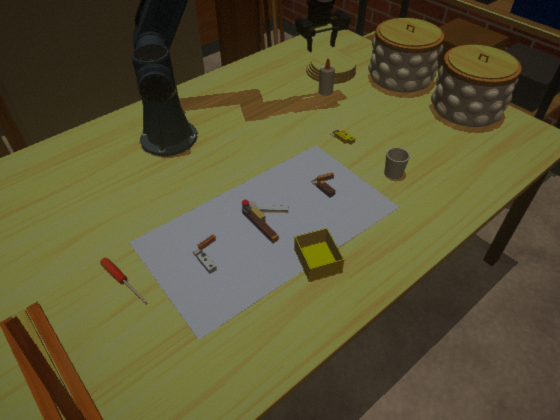

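View pics/side0.png

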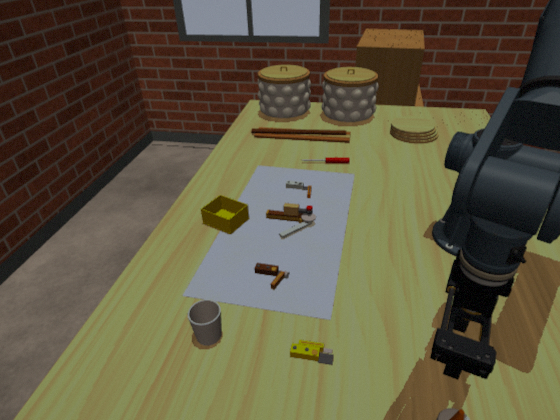

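Scene picture: gauge at about (262,218), with the red lock at (246,203) and the blade tip at (288,209). The pattern is dark with an orange-brown arm at (323,184). The stop is a grey base (205,260) with an orange arm (206,242). The yellow look-alike at (344,136) is not meant. Bin, cup and screwdriver are at (318,255), (396,163) and (120,275).

```bash
cat > h.py <<'E'
from rig import *
import cv2,numpy as np
def ray(c,uv,z):
    uv=np.atleast_2d(np.array(uv,float))
    d=np.c_[(uv[:,0]-c['cx'])/c['fx'],(uv[:,1]-c['cy'])/c['fy'],np.ones(len(uv))]@np.array(c['rotation']).T
    o=np.array(c['xyz']); return o+d*((z-o[2])/d[:,2])[:,None]
E
python3 - <<'E'
from h import *
c=calibration("scene")
for n,uv,z in[("lock",(246,203),.056),("stockend",(277,238),.022),("bladetip",(288,209),.016),("pat base",(325,188),.02),("pat arm",(324,177),.02),("stop base",(205,261),.02),("stop arm",(207,242),.02),("bin",(318,255),.03),("cup",(396,163),.04),("driver",(120,275),.01)]:
    print(n,np.round(ray(c,uv,z)[0],3))
p=cv2.imread("pics/scene0.png")
cv2.imwrite("pics/crop0.png",cv2.resize(p[160:280,180:350],None,fx=4.7,fy=4.7,interpolation=cv2.INTER_CUBIC)[:600,:800])
c=calibration("wrist");print({k:np.round(v,3).tolist() for k,v in c.items()})
E
```

```text
lock [ 0.504 -0.018  0.056]
stockend [ 0.649 -0.018  0.022]
bladetip [0.578 0.087 0.016]
pat base [0.588 0.238 0.02 ]
pat arm [0.548 0.272 0.02 ]
stop base [ 0.58  -0.225  0.02 ]
stop arm [ 0.527 -0.182  0.02 ]
bin [0.776 0.025 0.03 ]
cup [0.671 0.488 0.04 ]
driver [ 0.46  -0.429  0.01 ]
{'fx': 319.989, 'fy': 319.989, 'cx': 278.094, 'cy': 207.471, 'xyz': [0.108, 0.618, 0.384], 'rotation': [[0.282, 0.928, 0.244], [0.959, -0.272, -0.075], [-0.003, 0.256, -0.967]]}
```

View pics/crop0.png

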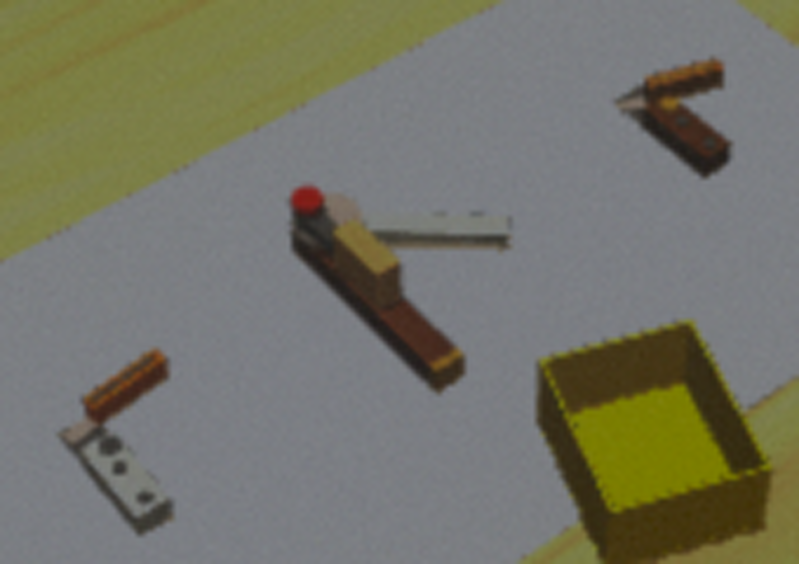

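The crop confirms it. The pattern is the dark base with the brown arm at top right, the stop is the grey base with the orange arm at bottom left, and the gauge is in the middle. I'll move above the middle for a wrist view of all three.

Request:
send_rows([
  [0,-0.029,-0.028,0,0],
  [0,-0.029,-0.028,0,0],
  [0,-0.029,-0.028,0,0],
  [0,-0.029,-0.028,0,0],
  [0,-0.029,-0.028,0,0],
  [0,-0.029,-0.028,0,0],
  [0,-0.029,-0.028,0,0],
  [0,-0.029,-0.028,0,0],
  [0,-0.029,-0.028,0,0],
  [0,-0.029,-0.028,0,0],
  [0,-0.029,-0.028,0,0],
  [0,-0.029,-0.028,0,0],
  [0,-0.029,-0.028,0,0],
  [0,-0.029,-0.028,0,0],
  [0,-0.029,-0.028,0,0],
  [0,-0.029,-0.028,0,0],
  [0,-0.029,-0.028,0,0],
  [0,0,0,0,-0.095],
  [0,0,0,0,-0.095],
  [0,0,0,0,-0.095],
])

```text
time_s: 1.77
position: [0.5149, 0.0028, 0.2359]
tcp_rot: [[-1.0, -0.002, -0.001], [-0.002, 1.0, 0.0], [0.001, 0.0, -1.0]]
force: [-0.5, 0.4, -0.8]
opening: 0.993
grasp_force: 0.0
```

Run:
```python
from h import *
s=read_state();print(s['time_s'],s['position'],np.round(s['tcp_rot'],3).tolist(),s['force'])
c=calibration("wrist");p,d=capture("wrist");print({k:np.round(v,3).tolist() for k,v in c.items()})
cv2.imwrite("pics/w1.png",p);np.savez("w1.npz",d=d,**c)
```

```text
1.7667 [0.51494052 0.00283287 0.23594071] [[-1.0, -0.002, -0.001], [-0.002, 1.0, 0.0], [0.001, 0.0, -1.0]] [-0.45459968  0.44052707 -0.81760843]
{'fx': 319.989, 'fy': 319.989, 'cx': 278.094, 'cy': 207.471, 'xyz': [0.444, 0.002, 0.385], 'rotation': [[-0.001, 0.967, 0.254], [1.0, 0.001, -0.0], [-0.0, 0.254, -0.967]]}
```

View pics/w1.png

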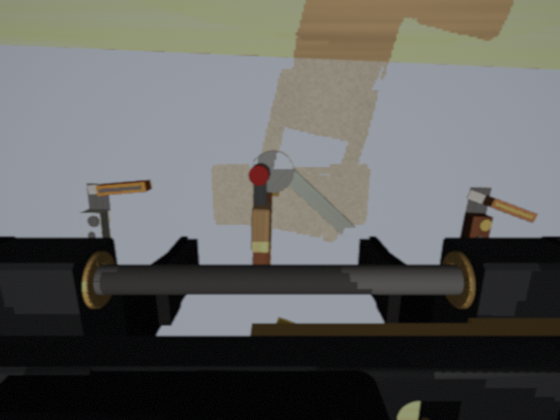

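The wrist view has the gauge's lock at (259,175), the stop arm at (125,187) and the pattern arm at (512,208). The gripper hides the lower half, so I'll move 0.1 m outward to see the bases.

Request:
send_rows([
  [0,-0.04,0,0,0],
  [0,-0.04,0,0,0],
  [0,-0.03,0,0,0],
  [0,0,0,0,0],
  [0,0,0,0,0],
])

```text
time_s: 2.23
position: [0.6256, 0.004, 0.2356]
tcp_rot: [[-1.0, 0.002, -0.001], [0.002, 1.0, 0.0], [0.001, 0.0, -1.0]]
force: [-0.2, -0.0, 0.9]
opening: 0.996
grasp_force: 0.0
```

Run:
```python
from h import *
s=read_state();print(s['time_s'],s['position'])
c=calibration("wrist");p,d=capture("wrist")
cv2.imwrite("pics/w2.png",p);np.savez("w2.npz",d=d,**c)
cv2.imwrite("pics/w2z.png",np.vstack([cv2.resize(p[20:220,40:310],None,fx=2.96,fy=2.96,interpolation=cv2.INTER_CUBIC)]))
cv2.imwrite("pics/w2p.png",cv2.resize(p[20:220,420:560],None,fx=3,fy=3,interpolation=cv2.INTER_CUBIC))
```

```text
2.2333 [0.62563943 0.004003   0.23563175]
```

View pics/w2.png

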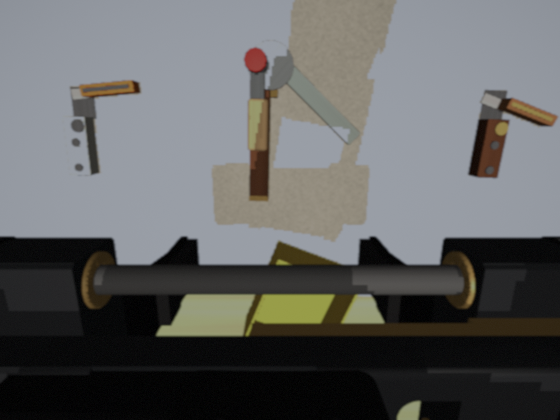

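All three are now clear: stop at (85,130), gauge with its lock at (256,60), and pattern at (495,140). I'll measure them from the depth image.

```bash
cat > seg.py <<'E'
from h import *
def pts(f,img):
    z=np.load(f);d=z['d'];p=cv2.imread(img)
    v,u=np.indices(d.shape)
    c=np.stack([(u-z['cx'])/z['fx']*d,(v-z['cy'])/z['fy']*d,d],-1)
    W=c@z['rotation'].T+z['xyz']; W[d==0]=np.nan
    return W,cv2.cvtColor(p,cv2.COLOR_BGR2HSV).astype(int)
def rect(P):
    (cx,cy),(w,h),a=cv2.minAreaRect((P[:,:2]*1000).astype(np.float32))
    m=np.median(P[:,:2],0); U=np.linalg.svd(P[:,:2]-P[:,:2].mean(0),full_matrices=False)[2][0]
    b=cv2.boxPoints(((cx,cy),(w,h),a))
    return len(P),'z',np.round(np.median(P[:,2])*1000,1),'pca deg',np.round(np.degrees(np.arctan2(U[1],U[0]))%180,1),'wh',round(w,1),round(h,1),'a',round(a,1),'box',np.round(b,1).tolist()
E
python3 - <<'E'
from seg import *
W,H=pts("w2.npz","pics/w2.png")
r,c=np.indices(W.shape[:2]);up=r<225
print("bench z",np.nanmedian(W[20:60,150:200,2])*1000)
hue,sat,val=[H[...,i] for i in range(3)]
zz=W[...,2]*1000
for n,(c0,c1) in{"stop":(40,170),"pat":(440,560)}.items():
    m=up&(c>c0)&(c<c1)&(zz>16)&(zz<25)
    for uv in np.argwhere(m)[::120]: print(n,uv,H[tuple(uv)],zz[tuple(uv)].round(1))
for n,(a,b) in{"stock":(17,26),"rib":(54,63),"blade":(11,19)}.items():
    m=up&(c>230)&(c<370)&(zz>a)&(zz<b)
    print(n,rect(W[m]))
m=up&(((hue<5)|(hue>174))&(sat>150)&(val>90))&(c>235)&(c<275)&(zz>50); print("lock",W[m].mean(0),m.sum())
E
```

```text
bench z 1.5185537374596825
stop [ 80 126] [ 12  49 145] 20.4
stop [ 84 110] [ 17 162 140] 21.4
stop [ 86 119] [10  9 84] 21.4
stop [ 88 128] [ 18 146 133] 21.0
stop [91 82] [ 16 129 125] 21.0
stop [93 96] [ 17 166 143] 19.4
stop [118  66] [108  20 162] 21.2
stop [123  67] [108  20 163] 20.5
stop [128  66] [108  20 163] 20.1
stop [133  72] [108  20 164] 20.2
stop [138  76] [107  15 121] 20.9
stop [143  80] [109  21 135] 21.1
stop [148  84] [109  22 165] 20.8
stop [153  88] [ 90   5 102] 20.5
stop [158  90] [30 13 57] 18.8
stop [164  74] [110  20 156] 20.8
stop [169  79] [ 0  3 82] 21.7
stop [174  84] [108  19 158] 21.3
pat [ 98 510] [158  11  92] 17.0
pat [105 524] [ 15 140 135] 20.2
pat [109 522] [ 21 130 135] 22.0
pat [112 545] [ 12 124 136] 21.2
pat [116 536] [ 15 142 129] 18.9
pat [119 554] [ 13 135 136] 20.1
pat [122 544] [ 13 150 114] 22.3
pat [126 494] [ 12 151  86] 19.4
pat [131 491] [ 10 152  89] 20.8
pat [136 491] [ 10 152  89] 21.3
pat [141 493] [ 9 79 68] 20.2
pat [146 495] [165   6  80] 20.8
pat [151 497] [ 10 153  85] 21.0
pat [156 499] [ 10 152  84] 21.0
pat [162 479] [ 11 172  49] 16.9
pat [167 483] [ 11 153  90] 20.4
pat [172 490] [ 8 12 82] 21.5
stock (1582, 'z', np.float64(22.2), 'pca deg', np.float64(144.6), 'wh', 132.6, 141.4, 'a', 46.0, 'box', [[473.79998779296875, -0.5], [575.5999755859375, -98.5999984741211], [667.5999755859375, -3.200000047683716], [565.7999877929688, 95.0]])
rib (1481, 'z', np.float64(58.9), 'pca deg', np.float64(0.7), 'wh', 95.4, 21.6, 'a', 1.2, 'box', [[485.70001220703125, -7.5], [486.1000061035156, -29.0], [581.5, -27.0], [581.0, -5.400000095367432]])
blade (1656, 'z', np.float64(16.6), 'pca deg', np.float64(50.7), 'wh', 103.0, 107.6, 'a', 45.3, 'box', [[493.70001220703125, 22.100000381469727], [570.2000122070312, -53.599998474121094], [642.7000122070312, 19.700000762939453], [566.2000122070312, 95.30000305175781]])
lock [ 0.49733037 -0.01796711  0.05664021] 359
```

Run:
```python
from seg import *
W,H=pts("w2.npz","pics/w2.png")
r,c=np.indices(W.shape[:2]);hue,sat,val=[H[...,i] for i in range(3)]
zz=W[...,2]*1000
top=(zz>18.5)&(zz<24)&(r<225)
M={"stop base":top&(r>112)&(c>50)&(c<110)&(sat<60),"stop arm":top&(r<105)&(c>78)&(c<150),
"pat base":top&(r>121)&(c<512)&(c>465)&(val<110),"pat arm":top&(r<130)&(c>500)&(val>100),
"rib":(zz>54)&(zz<63)&(r>92)&(r<165)&(c>235)&(c<285),
"stockend":(zz>19)&(zz<25)&(r>155)&(r<215)&(c>240)&(c<280),
"blade":(zz>11)&(zz<20)&(c>295)&(c<365)&(r<160)&(sat<80)}
o=np.zeros(W.shape[:2]+(3,),np.uint8);o[:]=cv2.imread("pics/w2.png")
for n,m in M.items():
    k=cv2.morphologyEx(m.astype(np.uint8),cv2.MORPH_OPEN,np.ones((3,3)));  print(n,rect(W[(k>0)]));o[k>0]=(255,0,255)
cv2.imwrite("pics/seg.png",np.vstack([cv2.resize(o[40:230],None,fx=1.42,fy=1.42),cv2.resize(o[40:230],None,fx=1.42,fy=1.42)*0+0])[:270])
```

```text
stop base (1293, 'z', np.float64(20.9), 'pca deg', np.float64(177.4), 'wh', 25.2, 65.2, 'a', 88.3, 'box', [[546.4000244140625, -233.5], [611.5999755859375, -235.39999389648438], [612.2999877929688, -210.1999969482422], [547.2000122070312, -208.3000030517578]])
stop arm (634, 'z', np.float64(20.8), 'pca deg', np.float64(94.9), 'wh', 12.2, 58.1, 'a', 5.0, 'box', [[509.29998779296875, -151.60000610351562], [514.5, -209.5], [526.5999755859375, -208.39999389648438], [521.5, -150.5]])
pat base (997, 'z', np.float64(20.5), 'pca deg', np.float64(3.1), 'wh', 24.8, 60.7, 'a', 87.1, 'box', [[553.7000122070312, 232.8000030517578], [614.2999877929688, 229.8000030517578], [615.5999755859375, 254.60000610351562], [555.0, 257.6000061035156]])
pat arm (634, 'z', np.float64(20.6), 'pca deg', np.float64(79.9), 'wh', 58.2, 33.8, 'a', 71.3, 'box', [[528.2000122070312, 255.60000610351562], [560.2000122070312, 244.8000030517578], [578.7999877929688, 299.8999938964844], [546.7999877929688, 310.70001220703125]])
rib (1034, 'z', np.float64(59.4), 'pca deg', np.float64(178.3), 'wh', 19.6, 49.3, 'a', 88.4, 'box', [[531.7999877929688, -25.799999237060547], [581.0999755859375, -27.200000762939453], [581.5999755859375, -7.599999904632568], [532.2999877929688, -6.199999809265137]])
stockend (863, 'z', np.float64(22.6), 'pca deg', np.float64(177.9), 'wh', 22.1, 51.4, 'a', 88.1, 'box', [[589.7999877929688, -29.0], [641.2000122070312, -30.700000762939453], [641.9000244140625, -8.600000381469727], [590.5999755859375, -6.900000095367432]])
blade (1446, 'z', np.float64(16.5), 'pca deg', np.float64(45.8), 'wh', 98.0, 18.2, 'a', 46.9, 'box', [[498.5, 24.100000381469727], [511.79998779296875, 11.699999809265137], [578.7000122070312, 83.30000305175781], [565.5, 95.69999694824219]])
```

View pics/seg.png

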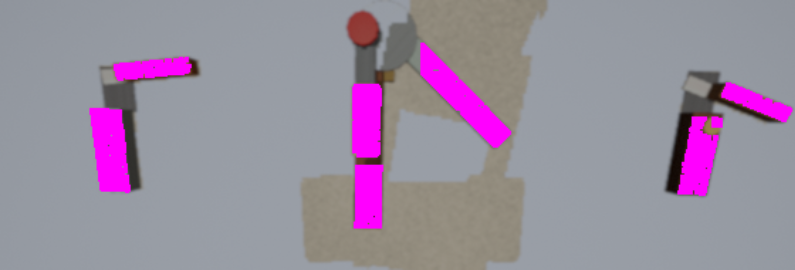

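Request:
send_rows([
  [0,0,0.035,0.01,0],
  [0,0,0.035,0.01,0],
  [0,0,0.035,0.01,0],
  [0,0,0.035,0.01,0],
  [0,0,0.035,0.01,0],
  [0,0,0.035,0.01,0],
  [0,-0.01,0.035,0.01,0],
  [0,-0.01,0,0,0],
  [0,0,0,0,0],
  [0,0,0,0,0],
])

```text
time_s: 3.12
position: [0.6437, 0.2486, 0.1664]
tcp_rot: [[-1.0, 0.001, -0.002], [0.001, 1.0, -0.001], [0.002, -0.001, -1.0]]
force: [0.0, -0.2, -0.3]
opening: 0.996
grasp_force: 0.0
```

Run:
```python
from seg import *
s=read_state();print(s['time_s'],s['position'],np.round(s['tcp_rot'],3)[:,0])
c=calibration("wrist");p,d=capture("wrist")
cv2.imwrite("pics/w3.png",p);np.savez("w3.npz",d=d,**c)
W,H=pts("w3.npz","pics/w3.png");zz=W[...,2]*1000;X=W[...,0]*1000;Y=W[...,1]*1000
print("bench",np.nanmedian(zz[:40,:60]))
top=(zz>18)&(zz<25)&(X>500)&(X<640)&(Y>200)&(Y<330)
n,l,st,_=cv2.connectedComponentsWithStats(cv2.morphologyEx(top.astype(np.uint8),cv2.MORPH_OPEN,np.ones((3,3))))
for i in range(1,n):
    if st[i,4]>150: print(st[i],rect(W[l==i]))
o=p.copy();o[top]=(255,0,255);cv2.imwrite("pics/seg3.png",o)
```

```text
3.1167 [0.64373121 0.24860871 0.16638247] [-1.     0.001  0.002]
bench 1.7313982898254088
[284  70  66  36 975] (975, 'z', np.float64(20.7), 'pca deg', np.float64(70.1), 'wh', 57.8, 12.3, 'a', 69.8, 'box', [[527.7000122070312, 256.20001220703125], [539.2000122070312, 252.0], [559.0999755859375, 306.29998779296875], [547.5999755859375, 310.5]])
[ 261   97   29   75 1963] (1963, 'z', np.float64(20.7), 'pca deg', np.float64(177.7), 'wh', 24.0, 65.3, 'a', 87.7, 'box', [[550.2999877929688, 234.0], [615.5, 231.5], [616.5, 255.39999389648438], [551.2999877929688, 258.0]])
```

View pics/seg3.png

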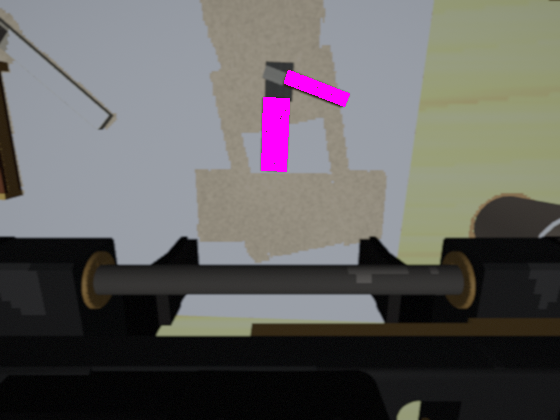

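Measured poses:

| Item | Origin (mm) | Angle |
|---|---|---|
| Pattern corner | (520.3, 235.2) | base -2.25°, arm 72° from base |
| Stop corner | (516.4, -232.6) | base about -1.9° |
| Gauge | (497.1, -4) | about -1.8° |

The gauge's rib is at (556.7, -16.7). I'll go above it next.

Request:
send_rows([
  [0,0,0,0,0.036],
  [0,0.01,-0.034,0.006,0],
  [0,0.01,-0.034,0.006,0],
  [0,0.01,-0.034,0.006,0],
  [0,0.01,-0.034,0.006,0],
  [0,0.01,-0.034,0.006,0],
  [0,0.01,-0.034,0.006,0],
  [0,0.01,-0.034,0.006,0],
  [0,0.007,-0.03,0.006,0],
  [0,0,0,0,0],
  [0,0,0,0,0],
])

```text
time_s: 4.08
position: [0.5568, -0.0187, 0.119]
tcp_rot: [[-0.999, 0.043, -0.001], [0.043, 0.999, 0.0], [0.001, 0.0, -1.0]]
force: [-1.0, -0.4, 0.4]
opening: 0.994
grasp_force: 0.0
```

Request:
send_rows([
  [0,0,0.002,0.025,0],
  [0,0,0,0.025,0],
  [0,0,0,0.02,0],
  [0,0,0,0.005,0],
  [0,0,0,0,0],
  [0,0,0,0,0],
  [255,0,0,0,0],
  [255,0,0,0,0],
  [255,0,0,0,0],
  [255,0,0,0,0],
  [255,0,0,0,0],
  [255,0,0,0,0],
  [255,0,0,0,0],
  [255,0,0,0,0],
  [255,0,0,0,0],
  [255,0,0,0,0],
])

```text
time_s: 5.42
position: [0.5584, -0.0141, 0.0435]
tcp_rot: [[-0.999, 0.037, -0.0], [0.037, 0.999, 0.0], [0.0, 0.0, -1.0]]
force: [0.4, -0.4, 0.3]
opening: 0.323
grasp_force: 0.0
```

Run:
```python
from seg import *
s=read_state();print(s['time_s'],s['position'],np.round(s['tcp_rot'],3)[:,0],s['force'])
c=calibration("wrist");p,d=capture("wrist");print(c['xyz'])
cv2.imwrite("pics/w4.png",p);np.savez("w4.npz",d=d,**c)
```

```text
5.4167 [ 0.55840272 -0.01414322  0.04347925] [-0.999  0.037  0.   ] [ 0.40138264 -0.36342694  0.26836375]
[ 0.48772301 -0.01210163  0.19228077]
```

Request:
send_rows([
  [255,0,0,0,0],
  [255,0,0,0,0],
  [255,0,0,0,0],
  [255,0,0,0,0],
  [255,0,0,0,0],
])

```text
time_s: 5.88
position: [0.5585, -0.0143, 0.0436]
tcp_rot: [[-0.999, 0.037, 0.0], [0.037, 0.999, -0.0], [-0.0, -0.0, -1.0]]
force: [0.3, -1.0, -0.1]
opening: 0.227
grasp_force: 29.9
```

```bash
cat > m.py <<'E'
# gauge in view: lock centre from its red cap
from seg import *
import sys
def look(n):
    s=read_state();c=calibration("wrist");p,d=capture("wrist")
    cv2.imwrite(f"pics/{n}.png",p);np.savez(n+".npz",d=d,**c)
    W,H=pts(n+".npz",f"pics/{n}.png")
    print('t',s['time_s'],'tcp',np.round(s['position']*1000,1),'xang',np.round(np.degrees(np.arctan2(-s['tcp_rot'][1][0],-s['tcp_rot'][0][0])),2),'F',np.round(s['force'],1),'open',s['opening'],s['grasp_force'])
    hue,sat,val=[H[...,i] for i in range(3)];zz=W[...,2]*1000
    m=((hue<5)|(hue>174))&(sat>150)&(val>70)&(zz>40)&(zz<75)
    if m.sum()>50: print('lock',np.round(np.nanmean(W[m],0)*1000,1),m.sum())
    return W,H
if __name__=="__main__": look(sys.argv[1])
E
python3 m.py w5
```

```text
t 5.8833 tcp [558.5 -14.3  43.6] xang -2.1 F [ 0.3 -1.  -0.1] open 0.22683383560847023 29.917019388230983
lock [496.4 -15.8  56.7] 1905
```

View pics/w5.png

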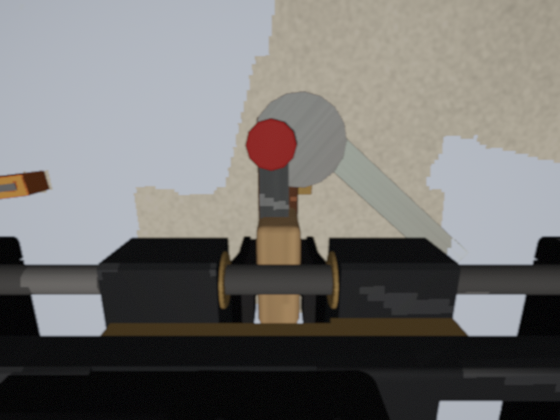

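The gauge is gripped: rib between the pads, lock cap at (271,145), blade to the right. I'll lift it and carry it to a start 85 mm short of the pattern.

Request:
send_rows([
  [255,0,0,-0.01,0],
  [255,0,0,-0.015,0],
  [255,0,0,-0.015,0],
  [255,0,0,-0.01,0],
  [255,0.005,0.008,0,0],
  [255,0.005,0.012,0,0],
  [255,0.005,0.019,0,0],
  [255,0.005,0.019,0,0],
  [255,0.005,0.019,0,0],
  [255,0.005,0.019,0,0],
  [255,0.005,0.019,0,0],
  [255,0.005,0.019,0,0],
  [255,0.005,0.019,0,0],
  [255,0.005,0.019,0,0],
  [255,0.005,0.019,0,0],
  [255,0.005,0.019,0,0],
  [255,0.005,0.015,0,0],
  [255,0.005,0.008,0,0],
  [255,0,0,0,0],
  [255,0,0,0,0],
])

```text
time_s: 7.6
position: [0.4955, 0.2216, 0.0929]
tcp_rot: [[-0.999, 0.035, -0.002], [0.035, 0.999, -0.001], [0.002, -0.001, -1.0]]
force: [0.3, -1.6, -3.9]
opening: 0.229
grasp_force: 29.9
```

```bash
python3 m.py w6
```

```text
t 7.6 tcp [495.5 221.6  92.9] xang -2.0 F [ 0.3 -1.6 -3.9] open 0.2286296081515772 29.911196648063196
```

View pics/w6.png

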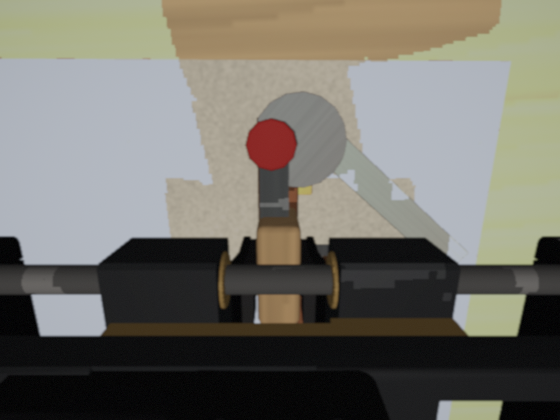

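Unchanged: lock at (271,145), blade at the same angle, nothing slipped. I'll lower it and slide to about 15 mm short.

Request:
send_rows([
  [255,0,0,0.015,0.004],
  [255,0,0,0.015,0],
  [255,0,0,0.013,0],
  [255,0,0,0.005,0],
  [255,0,0,0,0],
  [255,0,0,0,0],
  [255,-0.006,0,0,0],
  [255,-0.01,0,0,0],
  [255,-0.01,0,0,0],
  [255,-0.01,0,0,0],
  [255,-0.01,0,0,0],
  [255,-0.01,0,0,0],
  [255,-0.008,0,0,0],
  [255,-0.004,0,0,0],
  [255,0,0,0,0],
  [255,0,0,0,0],
])

```text
time_s: 8.98
position: [0.5648, 0.2184, 0.0453]
tcp_rot: [[-0.999, 0.041, -0.001], [0.041, 0.999, -0.0], [0.001, -0.0, -1.0]]
force: [0.3, 0.2, -4.3]
opening: 0.229
grasp_force: 29.9
```

```bash
python3 m.py w7
```

```text
t 8.9833 tcp [564.8 218.4  45.3] xang -2.35 F [ 0.3  0.2 -4.3] open 0.2288728370534394 29.94789323536679
lock [502.6 217.4  58.4] 1907
```

View pics/w7.png

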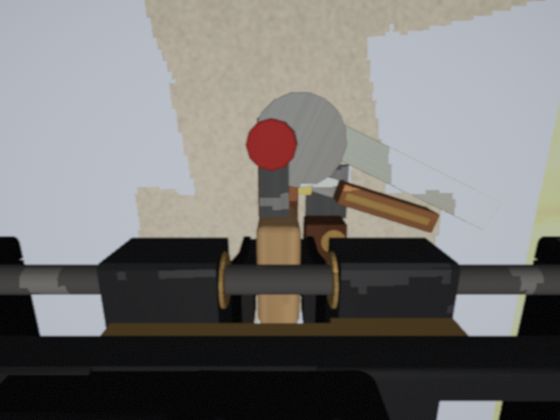

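The arm has opened the blade, and the heel lug at (303,191) approaches the base end at (325,225). About 17 mm is left in x and about 5 mm in y.

Request:
send_rows([
  [255,-0.005,0,0.001,0],
  [255,-0.005,0.001,0,0],
  [255,-0.003,0.001,0,0],
  [255,0,0.001,0,0],
  [255,0,0.001,0,0],
  [255,0,0,0,0],
  [255,0,0,0,0],
])

```text
time_s: 9.62
position: [0.5779, 0.2221, 0.0445]
tcp_rot: [[-0.999, 0.041, -0.0], [0.041, 0.999, -0.0], [0.0, -0.0, -1.0]]
force: [0.4, 0.3, -4.0]
opening: 0.228
grasp_force: 29.9
```

Request:
send_rows([
  [255,0,0.001,0,0],
  [255,0,0.0005,0,0],
  [255,0,0,0,0],
  [255,0,0,0,0],
])

```text
time_s: 9.95
position: [0.5779, 0.2227, 0.0445]
tcp_rot: [[-0.999, 0.04, -0.001], [0.04, 0.999, -0.001], [0.001, -0.001, -1.0]]
force: [-0.2, -4.8, -2.9]
opening: 0.226
grasp_force: 30.0
```

Stock is touching the base edge (4.8 N). Now along x.

Request:
send_rows([
  [255,-0.002,0,0,0],
  [255,-0.001,0,0,0],
  [255,-0.0005,0,0,0],
  [255,0,0,0,0],
  [255,0,0,0,0],
])

```text
time_s: 10.37
position: [0.58, 0.2226, 0.044]
tcp_rot: [[-0.999, 0.041, -0.004], [0.041, 0.999, -0.001], [0.004, -0.002, -1.0]]
force: [-2.0, -5.1, -4.1]
opening: 0.227
grasp_force: 30.0
```

Request:
send_rows([
  [255,-0.001,0,0,0],
  [255,-0.001,0,0,0],
  [255,0,0,0,0],
  [255,0,0,0,0],
])

```text
time_s: 10.7
position: [0.5815, 0.2225, 0.0439]
tcp_rot: [[-0.999, 0.041, -0.005], [0.041, 0.999, -0.001], [0.005, -0.002, -1.0]]
force: [-3.7, -4.5, -3.8]
opening: 0.229
grasp_force: 30.0
```

```bash
python3 m.py w8
```

```text
t 10.7 tcp [581.5 222.5  43.9] xang -2.32 F [-3.7 -4.5 -3.8] open 0.22868950590732895 29.957077421131544
lock [519.4 221.4  57.2] 1907
```

Request:
send_rows([
  [255,-0.001,0,0,0],
  [255,-0.0005,0,0,0],
  [255,0,0,0,0],
  [255,0,0,0,0],
])

```text
time_s: 11.08
position: [0.5819, 0.2225, 0.0439]
tcp_rot: [[-0.999, 0.04, -0.007], [0.04, 0.999, -0.002], [0.007, -0.002, -1.0]]
force: [-5.9, -4.8, -1.8]
opening: 0.224
grasp_force: 30.0
```

Request:
send_rows([
  [255,-0.001,0,0,0],
  [255,-0.0005,0,0,0],
  [255,0,0,0,0],
  [255,0,0,0,0],
  [255,0,0,0,0],
  [255,0,0,0,0],
  [255,0,0,0,0],
])

```text
time_s: 11.67
position: [0.582, 0.2225, 0.0439]
tcp_rot: [[-0.999, 0.04, -0.01], [0.04, 0.999, -0.002], [0.01, -0.002, -1.0]]
force: [-7.5, -4.7, -1.0]
opening: 0.223
grasp_force: 30.0
```

```bash
cat >> m.py <<'E'
def arms(W,sx=1):
    pass
E
python3 - <<'E'
from m import *
W,H=look("w9");zz=W[...,2]*1000;Y=W[...,1]*1000;X=W[...,0]*1000
m=(zz>10)&(zz<20)&(Y>255)&(X<545)&(H[...,1]<80); k=cv2.morphologyEx(m.astype(np.uint8),cv2.MORPH_OPEN,np.ones((3,3)))>0;print('blade',rect(W[k]))
m=(zz>17)&(zz<26)&(Y>250)&(H[...,1]>100)&(X<565); k=cv2.morphologyEx(m.astype(np.uint8),cv2.MORPH_OPEN,np.ones((3,3)))>0;print('arm',rect(W[k]))
E
```

```text
t 11.6667 tcp [582.  222.5  43.9] xang -2.31 F [-7.5 -4.7 -1. ] open 0.22264756953602508 29.953586878837086
lock [519.9 221.4  57.2] 1892
blade (4427, 'z', np.float64(16.5), 'pca deg', np.float64(73.3), 'wh', 97.7, 18.3, 'a', 70.1, 'box', [[510.5, 260.70001220703125], [527.7999877929688, 254.5], [561.0, 346.29998779296875], [543.7000122070312, 352.6000061035156]])
arm (2257, 'z', np.float64(20.7), 'pca deg', np.float64(84.5), 'wh', 55.3, 35.8, 'a', 70.9, 'box', [[529.0999755859375, 257.5], [562.9000244140625, 245.6999969482422], [581.0, 298.0], [547.2000122070312, 309.70001220703125]])
```

View pics/w9.png

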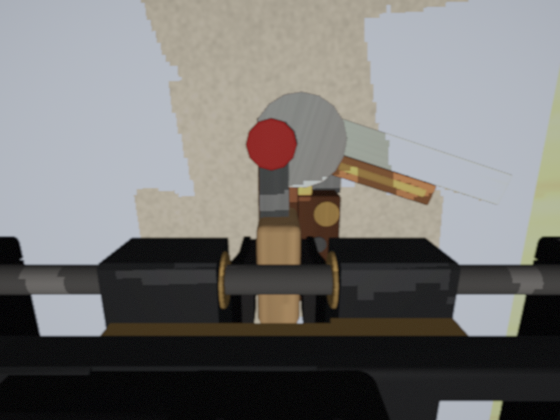

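The blade reads 70.1° against the arm's 69.9°, so the gauge is home. I'll press up to about 10 N and hold.

Request:
send_rows([
  [255,-0.001,0,0,0],
  [255,-0.0007,0,0,0],
  [255,0,0,0,0],
  [255,0,0,0,0],
  [255,0,0,0,0],
  [255,0,0,0,0],
  [255,0,0,0,0],
  [255,0,0,0,0],
])

```text
time_s: 12.38
position: [0.582, 0.2225, 0.0438]
tcp_rot: [[-0.999, 0.04, -0.014], [0.04, 0.999, -0.002], [0.014, -0.003, -1.0]]
force: [-10.0, -3.7, 2.5]
opening: 0.226
grasp_force: 30.0
```

Request:
send_rows([
  [255,0.0015,-0.0003,0.0003,0],
  [255,0.001,-0.0002,0.0002,0],
  [255,0.001,0,0,0],
  [255,0,0,0,0],
  [255,0,0,0,0],
])

```text
time_s: 12.8
position: [0.582, 0.2225, 0.0438]
tcp_rot: [[-0.999, 0.041, -0.006], [0.041, 0.999, -0.001], [0.006, -0.001, -1.0]]
force: [-4.2, -4.1, -0.5]
opening: 0.229
grasp_force: 30.0
```

Request:
send_rows([
  [255,0.0008,-0.0004,0,0],
  [255,0,0,0,0],
  [0,0,0,0,0],
  [0,0,0,0,0],
  [0,0,0,0,0],
  [0,0,0,0,0],
  [0,0,0,0,0],
  [0,0,0,0,0],
  [0,0,0,-0.015,0],
  [0,0,0,-0.02,0],
  [0,0,0,-0.02,0],
  [0,0,0,-0.01,0],
  [0,0,0,0,0],
  [0,0,0,0,0],
])

```text
time_s: 13.97
position: [0.5843, 0.2224, 0.1094]
tcp_rot: [[-0.999, 0.041, 0.001], [0.041, 0.999, 0.0], [-0.001, 0.0, -1.0]]
force: [-0.1, -0.3, -0.5]
opening: 0.978
grasp_force: 0.0
```

```bash
cat > an.py <<'E'
from m import *
W,H=look(sys.argv[1]);zz=W[...,2]*1000;Y=W[...,1]*1000;X=W[...,0]*1000
y0,x1=float(sys.argv[2]),float(sys.argv[3])
op=lambda m:cv2.morphologyEx(m.astype(np.uint8),cv2.MORPH_OPEN,np.ones((3,3)))>0
k=op((zz>11)&(zz<19)&(Y>y0+28)&(X<x1)&(H[...,1]<80));print('blade',rect(W[k]))
k=op((zz>18.5)&(zz<25)&(Y>y0+22)&(H[...,1]>100)&(X<x1+25));print('arm',rect(W[k]))
k=op((zz>54)&(zz<65)&(Y<y0)&(Y>y0-30)&(X>x1+5)&(X<x1+70));print('rib',rect(W[k]))
E
python3 an.py w10 235 545
```

```text
t 13.9667 tcp [584.3 222.4 109.4] xang -2.34 F [-0.1 -0.3 -0.5] open 0.978337277171885 0.0
lock [519.8 221.   56.6] 872
blade (2346, 'z', np.float64(16.6), 'pca deg', np.float64(73.4), 'wh', 93.0, 18.1, 'a', 70.1, 'box', [[511.3999938964844, 263.20001220703125], [528.4000244140625, 257.1000061035156], [560.0999755859375, 344.5], [543.0999755859375, 350.6000061035156]])
arm (1024, 'z', np.float64(20.7), 'pca deg', np.float64(69.9), 'wh', 53.6, 10.9, 'a', 70.3, 'box', [[529.5, 258.5], [539.7999877929688, 254.8000030517578], [557.9000244140625, 305.29998779296875], [547.5999755859375, 309.0]])
rib (2174, 'z', np.float64(59.4), 'pca deg', np.float64(177.6), 'wh', 20.0, 49.4, 'a', 87.3, 'box', [[554.2999877929688, 213.0], [603.5999755859375, 210.6999969482422], [604.5999755859375, 230.60000610351562], [555.2000122070312, 233.0]])
```

Still home after release. I'll close the fingers and go over the lock.

Request:
send_rows([
  [255,0.02,-0.001,0,0],
  [255,0.02,-0.001,0,0],
  [255,0.02,-0.001,0,0],
  [255,0.004,-0.0005,0,0],
  [255,0,0,0,0],
  [255,0,0,0,0],
  [255,0,0,0,0],
  [255,0,0,0,0],
  [255,0,0,0,0],
  [255,0,0,0,0],
  [255,0,0,0,0],
  [255,0,0,0,0],
  [255,0,0,0,0],
  [255,0,0,0,0],
  [255,0,0,0,0],
  [255,0,0,0.01,0],
  [255,0,0,0.01,0],
  [255,0,0,0.01,0],
  [255,0,0,0,0],
  [255,0,0,0,0],
])

```text
time_s: 15.68
position: [0.519, 0.2213, 0.0777]
tcp_rot: [[-0.999, 0.041, -0.003], [0.041, 0.999, -0.001], [0.003, -0.001, -1.0]]
force: [0.1, 0.7, 0.7]
opening: 0.011
grasp_force: 0.0
```

Request:
send_rows([
  [255,0,0,0.004,0],
  [255,0,0,0.003,0],
  [255,0,0,0.001,0],
  [255,0,0,0.001,0],
  [255,0,0,0,0],
  [255,0,0,0,0],
])

```text
time_s: 16.18
position: [0.52, 0.2214, 0.0704]
tcp_rot: [[-0.999, 0.041, 0.0], [0.041, 0.999, -0.0], [-0.0, -0.0, -1.0]]
force: [-1.5, 0.0, 2.1]
opening: 0.007
grasp_force: 1.1
```

Request:
send_rows([
  [255,0,0,0.001,0],
  [255,0,0,0.001,0],
  [255,0,0,0.001,0],
  [255,0,0,0.001,0],
  [255,0,0,0,0],
  [255,0,0,0,0],
])

```text
time_s: 16.68
position: [0.5201, 0.2214, 0.0672]
tcp_rot: [[-0.999, 0.041, 0.001], [0.041, 0.999, 0.0], [-0.001, 0.0, -1.0]]
force: [-1.2, -1.1, 8.0]
opening: 0.001
grasp_force: 4.2
```

Request:
send_rows([
  [255,0,0,0.001,0],
  [255,0,0,0.001,0],
  [255,0,0,0.001,0],
  [255,0,0,0,0],
  [255,0,0,0,0],
])

```text
time_s: 17.1
position: [0.5202, 0.2214, 0.0662]
tcp_rot: [[-0.999, 0.04, 0.002], [0.04, 0.999, -0.0], [-0.002, -0.0, -1.0]]
force: [-5.3, -0.9, 21.0]
opening: 0.004
grasp_force: 10.8
```

Request:
send_rows([
  [255,0,0,0.001,0],
  [255,0,0,0,0],
  [255,0,0,0,0],
  [255,0,0,0,0],
])

```text
time_s: 17.43
position: [0.5202, 0.2214, 0.0661]
tcp_rot: [[-0.999, 0.04, 0.002], [0.04, 0.999, -0.0], [-0.002, 0.0, -1.0]]
force: [-5.9, -3.5, 27.0]
opening: 0.006
grasp_force: 13.8
```

Request:
send_rows([
  [255,0,0,-0.005,0],
  [255,0,0,-0.015,0],
  [255,0,0,-0.02,0],
  [255,-0.02,0,-0.005,0],
  [255,-0.03,0,0,0],
  [255,-0.03,0,0,0],
  [255,-0.025,0.0005,0,0],
  [255,0,0,0,0],
  [255,0,0,0,0],
])

```text
time_s: 18.18
position: [0.6261, 0.2173, 0.1067]
tcp_rot: [[-0.999, 0.042, 0.001], [0.042, 0.999, 0.0], [-0.001, 0.0, -1.0]]
force: [-1.3, 0.1, -1.0]
opening: 0.004
grasp_force: 0.0
```

```bash
python3 an.py w11 235 545
```

```text
t 18.1833 tcp [626.1 217.3 106.7] xang -2.39 F [-1.3  0.1 -1. ] open 0.0039055243846417135 0.0
lock [520.3 221.1  52.6] 1038
blade (2657, 'z', np.float64(16.6), 'pca deg', np.float64(73.2), 'wh', 93.4, 18.0, 'a', 70.4, 'box', [[511.6000061035156, 263.3999938964844], [528.5, 257.29998779296875], [559.7999877929688, 345.29998779296875], [542.7999877929688, 351.29998779296875]])
arm (1270, 'z', np.float64(20.7), 'pca deg', np.float64(69.8), 'wh', 54.4, 11.4, 'a', 69.9, 'box', [[529.5, 258.20001220703125], [540.2000122070312, 254.3000030517578], [558.9000244140625, 305.3999938964844], [548.2000122070312, 309.29998779296875]])
rib (2572, 'z', np.float64(59.4), 'pca deg', np.float64(178.0), 'wh', 19.8, 49.5, 'a', 88.3, 'box', [[554.7000122070312, 212.60000610351562], [604.2000122070312, 211.10000610351562], [604.7000122070312, 230.89999389648438], [555.2999877929688, 232.39999389648438]])
```

Locked: the cap top dropped from 56.6 to 52.6 mm, and the gauge is still home. Next I'll push it back 10 mm by the rib's far end.

Request:
send_rows([
  [255,0,0.002,0.02,0],
  [255,0,0.001,0.02,0],
  [255,0,0,0.014,0],
  [255,0,0,0.004,0],
  [255,0,0,0,0],
  [255,0.006,0,0,0],
  [255,0.005,0,0,0],
  [255,0.003,0,0,0],
  [255,0.003,0,0,0],
  [255,0.003,0,0,0],
  [255,0.003,0,0,0],
  [255,0,0,0,0],
  [255,0,0,0,0],
])

```text
time_s: 19.32
position: [0.6027, 0.2217, 0.0498]
tcp_rot: [[-0.999, 0.041, 0.002], [0.041, 0.999, 0.0], [-0.002, 0.0, -1.0]]
force: [2.8, -0.5, 2.0]
opening: 0.004
grasp_force: 1.3
```

Request:
send_rows([
  [255,-0.008,0,0,0],
  [255,-0.002,0,-0.01,0],
  [0,0,0,-0.025,0],
  [0,0,0,-0.025,0],
  [0,0,0,-0.005,0],
  [0,0,0,0,0],
  [0,0,0,0,0],
  [0,0,0,0,0],
])

```text
time_s: 19.98
position: [0.6107, 0.2209, 0.1127]
tcp_rot: [[-0.999, 0.041, -0.003], [0.041, 0.999, -0.001], [0.003, -0.001, -1.0]]
force: [-0.5, 0.1, -0.1]
opening: 0.373
grasp_force: 0.0
```

```bash
python3 an.py w12 235 535
```

```text
t 19.9833 tcp [610.7 220.9 112.7] xang -2.34 F [-0.5  0.1 -0.1] open 0.37300260132894025 0.0
lock [505.9 221.8  52.6] 962
blade (3004, 'z', np.float64(16.5), 'pca deg', np.float64(72.3), 'wh', 96.8, 18.3, 'a', 70.1, 'box', [[497.0, 263.79998779296875], [514.2000122070312, 257.5], [547.2000122070312, 348.5], [530.0, 354.79998779296875]])
arm (1122, 'z', np.float64(20.8), 'pca deg', np.float64(69.6), 'wh', 54.7, 11.1, 'a', 70.0, 'box', [[529.4000244140625, 257.5], [539.7999877929688, 253.8000030517578], [558.5, 305.20001220703125], [548.0999755859375, 309.0]])
rib (2402, 'z', np.float64(59.4), 'pca deg', np.float64(177.9), 'wh', 19.8, 49.3, 'a', 88.5, 'box', [[540.7999877929688, 213.10000610351562], [590.0, 211.6999969482422], [590.5, 231.60000610351562], [541.2999877929688, 232.89999389648438]])
```

The gauge moved back 14 mm and the blade angle held. I'll grip with the centre 4 mm to -y, so the closing fingers draw it off the base.

Request:
send_rows([
  [0,0.016,-0.001,0,0],
  [0,0.016,-0.001,0,0],
  [0,0.0126,-0.0017,0,0],
  [0,0,0,0,0],
  [0,0,0,0.01,0],
  [0,0,0,0.02,0],
  [0,0,0,0.02,0],
  [0,0,0,0.014,0],
  [0,0,0,0.005,0],
  [255,0,0,0,0],
  [255,0,0,0,0],
  [255,0,0,0,0],
  [255,0,0,0,0],
  [255,0,0,0,0],
  [255,0,0,0,0],
  [255,0,0,0,0],
  [255,0,0,0,0],
  [255,0,0,0,0],
  [255,0,0,0,0],
  [255,0,0,0,0],
])

```text
time_s: 21.7
position: [0.5675, 0.22, 0.0453]
tcp_rot: [[-0.999, 0.042, 0.001], [0.042, 0.999, 0.001], [-0.001, 0.001, -1.0]]
force: [-0.4, 4.2, 3.4]
opening: 0.251
grasp_force: 1.9
```

Request:
send_rows([
  [255,0,0,0,0],
  [255,0,0,0,0],
  [255,0,0,0,0],
  [255,0,0,0,0],
  [255,0,0,0,0],
])

```text
time_s: 22.12
position: [0.5676, 0.2199, 0.0454]
tcp_rot: [[-0.999, 0.041, 0.001], [0.041, 0.999, 0.001], [-0.001, 0.001, -1.0]]
force: [-0.4, 4.2, 3.8]
opening: 0.228
grasp_force: 29.9
```

```bash
python3 an.py w13 231 535
```

```text
t 22.1167 tcp [567.6 219.9  45.4] xang -2.36 F [-0.4  4.2  3.8] open 0.22806719121201854 29.944477250946875
lock [505.2 218.9  52.6] 1763
blade (4885, 'z', np.float64(17.2), 'pca deg', np.float64(72.0), 'wh', 98.4, 18.0, 'a', 70.0, 'box', [[496.5, 259.6000061035156], [513.4000244140625, 253.5], [547.0999755859375, 346.0], [530.2000122070312, 352.1000061035156]])
arm (2090, 'z', np.float64(20.7), 'pca deg', np.float64(73.8), 'wh', 55.7, 31.7, 'a', 89.6, 'box', [[528.0999755859375, 253.3000030517578], [559.7999877929688, 253.0], [560.2000122070312, 308.70001220703125], [528.5, 308.8999938964844]])
rib (3095, 'z', np.float64(59.4), 'pca deg', np.float64(178.5), 'wh', 29.9, 49.9, 'a', 87.9, 'box', [[539.5, 201.60000610351562], [589.4000244140625, 199.8000030517578], [590.5, 229.6999969482422], [540.5999755859375, 231.5]])
```

Request:
send_rows([
  [255,0,0,-0.01,0],
  [255,0,0,-0.015,0],
  [255,0,0,-0.015,0],
  [255,0,0,-0.01,0],
  [255,0.0028,-0.012,0,0],
  [255,0.0028,-0.02,0,0],
  [255,0.0028,-0.025,0,0],
  [255,0.0028,-0.025,0,0],
  [255,0.0028,-0.025,0,0],
  [255,0.0028,-0.025,0,0],
  [255,0.0028,-0.025,0,0],
  [255,0.0028,-0.025,0,0],
  [255,0.0028,-0.025,0,0],
  [255,0.0028,-0.025,0,0],
  [255,0.0028,-0.025,0,0],
  [255,0.0028,-0.025,0,0],
  [255,0.0028,-0.025,0,0],
  [255,0.0028,-0.025,0,0],
  [255,0.0028,-0.025,0,0],
  [255,0.0028,-0.025,0,0],
])

```text
time_s: 23.83
position: [0.5048, -0.1621, 0.0942]
tcp_rot: [[-0.999, 0.041, -0.003], [0.041, 0.999, 0.001], [0.003, 0.0, -1.0]]
force: [0.9, -0.1, -4.0]
opening: 0.227
grasp_force: 29.9
```

Request:
send_rows([
  [255,0.003,-0.025,0,0],
  [255,0.003,-0.025,0,0],
  [255,0.003,-0.02,0,0],
  [255,0.002,-0.012,0,0],
  [255,0,-0.006,0,0],
  [255,0,0,0,0],
  [255,0,0,0,0],
  [255,0,0,0,0],
])

```text
time_s: 24.5
position: [0.4919, -0.2465, 0.0948]
tcp_rot: [[-0.999, 0.04, -0.001], [0.04, 0.999, 0.001], [0.001, 0.001, -1.0]]
force: [0.3, -0.2, -4.3]
opening: 0.229
grasp_force: 29.9
```

```bash
cat > st.py <<'E'
from m import *
W,H=look(sys.argv[1]);zz=W[...,2]*1000;Y=W[...,1]*1000;X=W[...,0]*1000
op=lambda m:cv2.morphologyEx(m.astype(np.uint8),cv2.MORPH_OPEN,np.ones((3,3)))>0
k=op((zz>18)&(zz<26)&(Y<-130)&(Y>-245)&(H[...,1]>100)&(X>480)&(X<600));print('stoparm',rect(W[k]))
k=op((zz>18)&(zz<26)&(Y<-195)&(Y>-245)&(H[...,1]<60)&(X>535)&(X<620));print('stopbase',rect(W[k]))
k=op((zz>11)&(zz<19)&(Y>-205)&(Y<-100)&(X<555)&(H[...,1]<80));print('blade',rect(W[k]))
E
python3 st.py w14
```

```text
t 24.5 tcp [ 491.9 -246.5   94.8] xang -2.28 F [ 0.3 -0.2 -4.3] open 0.22906017449645116 29.93265402081306
  return _methods._mean(a, axis=axis, dtype=dtype,
  ret = um.true_divide(
seg.py:10: RuntimeWarning: Mean of empty slice.
  m=np.median(P[:,:2],0); U=np.linalg.svd(P[:,:2]-P[:,:2].mean(0),full_matrices=False)[2][0]
Traceback (most recent call last):
  File "st.py", line 4, in <module>
    k=op((zz>18)&(zz<26)&(Y<-130)&(Y>-245)&(H[...,1]>100)&(X>480)&(X<600));print('stoparm',rect(W[k]))
                                                                                           ~~~~^^^^^^
  File "seg.py", line 10, in rect
    m=np.median(P[:,:2],0); U=np.linalg.svd(P[:,:2]-P[:,:2].mean(0),full_matrices=False)[2][0]
                              ~~~~~~~~~~~~~~~~~~~~~~~~~~~~~~~~~~~~~~~~~~~~~~~~~~~~~~~~~~~~~^^^
IndexError: index 0 is out of bounds for axis 0 with size 0
```

View pics/w14.png

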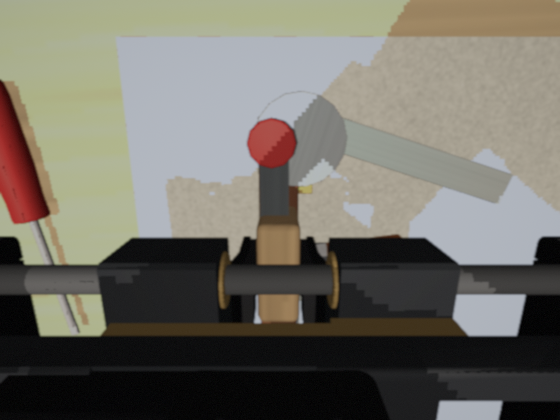

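Blade and lock look unchanged in the grip (lock at (272,143), blade tip at (500,187)), and the screwdriver at (40,200) is well clear. That was my last picture view: I've gone past the limit of 10, so from here I work from numbers only. Lowering with extra clearance in y, then sliding on.

Request:
send_rows([
  [255,0,-0.003,0.012,0],
  [255,0,0,0.016,0],
  [255,0,0,0.014,0],
  [255,0,0,0.007,0],
  [255,0,0,0,0],
  [255,0,0,0,0],
  [255,-0.006,0,0,0],
  [255,-0.01,0,0,0],
  [255,-0.01,0,0,0],
  [255,-0.01,0,0,0],
  [255,-0.008,0,0,0],
  [255,-0.006,0,0,0],
  [255,0,0,0,0],
  [255,0,0,0,0],
])

```text
time_s: 25.72
position: [0.5424, -0.2528, 0.0459]
tcp_rot: [[-0.999, 0.04, -0.0], [0.04, 0.999, 0.0], [0.0, 0.0, -1.0]]
force: [-0.7, -0.5, -4.3]
opening: 0.23
grasp_force: 30.0
```

```bash
python3 st.py w15 2>&1 | grep -v Warn | cut -c1-400
```

```text
t 25.7167 tcp [ 542.4 -252.8   45.9] xang -2.31 F [-0.7 -0.5 -4.3] open 0.22978595476394678 29.997299993410707
lock [ 481.5 -252.9   53.9] 1322
stoparm (1734, 'z', np.float64(20.5), 'pca deg', np.float64(85.7), 'wh', 93.2, 17.9, 'a', 84.7, 'box', [[505.29998779296875, -244.5], [523.2000122070312, -246.10000610351562], [531.7999877929688, -153.3000030517578], [514.0, -151.60000610351562]])
stopbase (34, 'z', np.float64(20.1), 'pca deg', np.float64(168.6), 'wh', 3.1, 3.4, 'a', 89.1, 'box', [[546.5, -228.0], [549.9000244140625, -228.0], [549.9000244140625, -224.89999389648438], [546.5, -224.8000030517578]])
blade (4732, 'z', np.float64(17.7), 'pca deg', np.float64(69.8), 'wh', 89.0, 18.1, 'a', 70.2, 'box', [[474.20001220703125, -204.5], [491.20001220703125, -210.60000610351562], [521.2999877929688, -126.80000305175781], [504.29998779296875, -120.69999694824219]])
```

Base end seen at x 546.5 mm, as measured before. Slide on.

Request:
send_rows([
  [255,-0.005,0,0,0],
  [255,-0.007,0,0,0],
  [255,-0.007,0,0,0],
  [255,-0.006,0.001,0,0],
  [255,-0.004,0.001,0.0005,0],
  [255,0,0.001,0.0005,0],
  [255,0,0.001,0,0],
  [255,0,0,0,0],
  [255,0,0,0,0],
])

```text
time_s: 26.52
position: [0.5712, -0.25, 0.045]
tcp_rot: [[-0.999, 0.041, -0.0], [0.041, 0.999, 0.0], [0.0, 0.0, -1.0]]
force: [0.2, 0.5, -3.8]
opening: 0.226
grasp_force: 30.0
```

```bash
python3 st.py w16 2>&1 | grep -v Warn | cut -c1-400
```

```text
t 26.5167 tcp [ 571.2 -250.    45. ] xang -2.34 F [ 0.2  0.5 -3.8] open 0.2257942903980732 29.997248305007815
lock [ 509.8 -250.2   52.9] 1456
stoparm (1805, 'z', np.float64(20.6), 'pca deg', np.float64(82.7), 'wh', 87.0, 24.0, 'a', 86.6, 'box', [[521.5999755859375, -242.3000030517578], [545.5999755859375, -243.6999969482422], [550.7000122070312, -156.89999389648438], [526.7999877929688, -155.39999389648438]])
stopbase (1531, 'z', np.float64(20.9), 'pca deg', np.float64(155.8), 'wh', 24.1, 30.7, 'a', 87.3, 'box', [[546.0999755859375, -233.0], [576.7000122070312, -234.39999389648438], [577.7999877929688, -210.3000030517578], [547.2000122070312, -208.89999389648438]])
blade (5186, 'z', np.float64(16.9), 'pca deg', np.float64(69.8), 'wh', 92.5, 18.1, 'a', 70.3, 'box', [[502.1000061035156, -204.39999389648438], [519.0999755859375, -210.5], [550.2999877929688, -123.4000015258789], [533.2999877929688, -117.30000305175781]])
```

Request:
send_rows([
  [255,-0.001,0.0015,0,0],
  [255,-0.001,0.0015,0,0],
  [255,0,0.001,0,0],
  [255,0,0,0,0],
  [255,0,0,0,0],
])

```text
time_s: 26.98
position: [0.5736, -0.2462, 0.0451]
tcp_rot: [[-0.999, 0.041, -0.0], [0.041, 0.999, 0.0], [0.0, -0.0, -1.0]]
force: [1.1, -0.3, -4.0]
opening: 0.227
grasp_force: 30.0
```

Request:
send_rows([
  [255,0,0.0007,0,0],
  [255,0,0,0,0],
  [255,0,0,0,0],
])

```text
time_s: 27.23
position: [0.5736, -0.2456, 0.0451]
tcp_rot: [[-0.999, 0.041, 0.0], [0.041, 0.999, -0.0], [-0.0, -0.0, -1.0]]
force: [0.0, 0.4, -4.4]
opening: 0.225
grasp_force: 30.0
```

Request:
send_rows([
  [255,0,0.0007,0,0],
  [255,0,0.0005,0,0],
  [255,0,0,0,0],
  [255,0,0,0,0],
])

```text
time_s: 27.57
position: [0.5736, -0.2446, 0.0451]
tcp_rot: [[-0.999, 0.041, 0.0], [0.041, 0.999, -0.0], [-0.0, -0.0, -1.0]]
force: [-0.8, -0.6, -3.5]
opening: 0.228
grasp_force: 30.0
```

Request:
send_rows([
  [255,0,0.0006,0,0],
  [255,0,0.0004,0,0],
  [255,0,0,0,0],
  [255,0,0,0,0],
])

```text
time_s: 27.9
position: [0.5737, -0.2445, 0.0451]
tcp_rot: [[-0.999, 0.04, 0.0], [0.04, 0.999, -0.002], [-0.0, -0.002, -1.0]]
force: [-0.8, -4.7, -5.5]
opening: 0.225
grasp_force: 30.0
```

Touching in y. Now x.

Request:
send_rows([
  [255,-0.002,0,0.0003,0],
  [255,-0.0015,0,0,0],
  [255,-0.001,0,0,0],
  [255,-0.0005,0,0,0],
  [255,0,0,0,0],
  [255,0,0,0,0],
])

```text
time_s: 28.4
position: [0.5772, -0.2446, 0.0447]
tcp_rot: [[-0.999, 0.04, -0.003], [0.04, 0.999, -0.001], [0.003, -0.001, -1.0]]
force: [-3.8, -5.6, -4.0]
opening: 0.224
grasp_force: 30.0
```

Request:
send_rows([
  [255,-0.001,0,0,0],
  [255,-0.0005,0,0,0],
  [255,0,0,0,0],
  [255,0,0,0,0],
])

```text
time_s: 28.73
position: [0.5783, -0.2446, 0.0447]
tcp_rot: [[-0.999, 0.04, -0.004], [0.04, 0.999, -0.001], [0.004, -0.001, -1.0]]
force: [-4.9, -6.0, -3.6]
opening: 0.229
grasp_force: 30.0
```

Request:
send_rows([
  [255,-0.001,0,0,0],
  [255,-0.001,0,0,0],
  [255,0,0,0,0],
  [255,0,0,0,0],
])

```text
time_s: 29.07
position: [0.5783, -0.2446, 0.0446]
tcp_rot: [[-0.999, 0.039, -0.008], [0.039, 0.999, 0.0], [0.008, -0.0, -1.0]]
force: [-10.4, -6.8, -0.8]
opening: 0.231
grasp_force: 30.0
```

Request:
send_rows([
  [255,-0.001,0,0,0],
  [255,-0.0005,0,0,0],
  [255,0,0,0,0],
  [255,0,0,0,0],
])

```text
time_s: 29.4
position: [0.5784, -0.2446, 0.0446]
tcp_rot: [[-0.999, 0.039, -0.011], [0.039, 0.999, 0.001], [0.011, 0.0, -1.0]]
force: [-11.9, -7.7, 0.9]
opening: 0.232
grasp_force: 30.0
```

```bash
python3 st.py w17 2>&1 | grep -v Warn | cut -c1-400
```

```text
t 29.4 tcp [ 578.4 -244.6   44.6] xang -2.23 F [-11.9  -7.7   0.9] open 0.23155435891803197 30.018078815191984
lock [ 517.2 -244.8   52.9] 1368
stoparm (1678, 'z', np.float64(20.7), 'pca deg', np.float64(85.1), 'wh', 27.4, 80.4, 'a', 0.0, 'box', [[525.5999755859375, -157.6999969482422], [525.5999755859375, -238.10000610351562], [553.0, -238.10000610351562], [553.0, -157.6999969482422]])
stopbase (2034, 'z', np.float64(20.9), 'pca deg', np.float64(0.5), 'wh', 31.0, 54.7, 'a', 66.6, 'box', [[523.0999755859375, -223.1999969482422], [573.2999877929688, -244.89999389648438], [585.5999755859375, -216.39999389648438], [535.4000244140625, -194.6999969482422]])
blade (5510, 'z', np.float64(16.5), 'pca deg', np.float64(70.4), 'wh', 97.8, 18.1, 'a', 70.8, 'box', [[506.79998779296875, -204.6999969482422], [523.9000244140625, -210.6999969482422], [556.0, -118.30000305175781], [538.9000244140625, -112.4000015258789]])
```

Hard stop reached at x 578.3 mm and pressed with about 12 N. I'll ease off, release and rise.

Request:
send_rows([
  [255,0.001,-0.0005,0,0],
  [255,0.001,-0.0005,0,0],
  [255,0.001,0,0,0],
  [255,0,0,0,0],
  [255,0,0,0,0],
])

```text
time_s: 29.87
position: [0.5784, -0.2447, 0.0446]
tcp_rot: [[-0.999, 0.04, -0.005], [0.04, 0.999, 0.001], [0.005, 0.001, -1.0]]
force: [-5.4, -4.2, -2.8]
opening: 0.226
grasp_force: 30.0
```

Request:
send_rows([
  [255,0.001,-0.0004,0.0006,0],
  [255,0,0,0,0],
  [0,0,0,0,0],
  [0,0,0,0,0],
  [0,0,0,0,0],
  [0,0,0,0,0],
  [0,0,0,0,0],
  [0,0,0,0,0],
  [0,0,0,0,0],
  [0,0,0,0,0],
  [0,0,0,-0.01,0],
  [0,0,0,-0.02,0],
  [0,0,0,-0.025,0],
  [0,-0.01,0,-0.025,0],
  [0,-0.02,0,-0.025,0],
  [0,-0.02,0,-0.01,0],
  [0,0,0,0,0],
  [0,0,0,0,0],
  [0,0,0,0,0],
])

```text
time_s: 31.45
position: [0.628, -0.2464, 0.1584]
tcp_rot: [[-0.999, 0.041, -0.003], [0.041, 0.999, 0.001], [0.003, 0.001, -1.0]]
force: [-0.3, 1.0, 0.2]
opening: 0.999
grasp_force: 0.0
```

```bash
sed -i 's/(Y<-130)&(Y>-245)/(Y<-150)\&(Y>-213)/; s/(X>535)&(X<620)/(X>544)\&(X<620)/' st.py
cat >> st.py <<'E'
k=op((zz>54)&(zz<65)&(Y<-225)&(Y>-262)&(X>540)&(X<620));print('rib',rect(W[k]))
k=op((zz>19)&(zz<27)&(Y<-231)&(Y>-275)&(X>610)&(X<680));print('stock',rect(W[k]))
E
python3 st.py w18
```

```text
t 31.45 tcp [ 628.  -246.4  158.4] xang -2.33 F [-0.3  1.   0.2] open 0.9992060193575681 0.0
lock [ 516.5 -245.8   52.6] 610
stoparm (725, 'z', np.float64(20.6), 'pca deg', np.float64(71.2), 'wh', 56.2, 11.7, 'a', 70.7, 'box', [[524.4000244140625, -210.3000030517578], [535.4000244140625, -214.10000610351562], [554.0, -161.10000610351562], [542.9000244140625, -157.1999969482422]])
stopbase (2014, 'z', np.float64(20.8), 'pca deg', np.float64(177.7), 'wh', 24.7, 64.9, 'a', 87.3, 'box', [[546.5, -233.5], [611.2999877929688, -236.5], [612.5, -211.8000030517578], [547.5999755859375, -208.8000030517578]])
blade (2418, 'z', np.float64(16.5), 'pca deg', np.float64(69.9), 'wh', 96.8, 18.1, 'a', 70.4, 'box', [[506.70001220703125, -203.89999389648438], [523.7999877929688, -210.0], [556.2000122070312, -118.80000305175781], [539.2000122070312, -112.80000305175781]])
rib (1667, 'z', np.float64(59.4), 'pca deg', np.float64(178.0), 'wh', 19.6, 49.6, 'a', 88.0, 'box', [[550.7999877929688, -254.39999389648438], [600.4000244140625, -256.1000061035156], [601.0999755859375, -236.5], [551.5, -234.8000030517578]])
stock (1260, 'z', np.float64(22.7), 'pca deg', np.float64(177.9), 'wh', 21.6, 51.1, 'a', 87.5, 'box', [[609.5, -257.5], [660.5999755859375, -259.70001220703125], [661.5, -238.10000610351562], [610.5, -235.89999389648438]])
```

```bash
python3 -c "
from rig import *
print(hand_in())"
```

```text
the job is handed in; nothing more can be done
None
```

The job is handed in, with no verdict reported: the gauge was locked on the pattern, pressed home on the stop at about 12 N and left there, with the orange arm measuring about 1° from the pattern's arm (limit 2°); I viewed 12 pictures, over the limit of 10.

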